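# Unlatch the card hold-down tongue and hold it up off its ball

### The arm

A 7-joint arm with a two-finger parallel gripper is mounted at the origin on the work surface. World frame = base frame: x ahead of the robot, y to its left, z up, the work surface at z = 0. Lengths are in mm, angles in rad, forces in N, time in s.
With the tool pointing down it reaches from about 350 to 900 mm from the base axis. Payload 19.9 kg.
Tool frame: the origin (TCP) lies at the very end of the fingers, on their centre line; the grasp point (between the pads) lies 19 mm behind it; z points along the fingers, y is the line along which they close (so a half turn about z gives the same grasp; the last joint's range is limited). The gripper opens to 94 mm and grips with 3 to 60 N. Pads are 16 mm wide; open, the fingers measure 119 mm over their backs; the gripper's body (75 mm by 177 mm) begins 78 mm behind the grasp point.
Start: joints at [-1.24, 0.417, -0.01, 1.614, 0.005, 1.111, -0.053], TCP at [227.047, 582.279, 205.425] pointing down, gripper open.
Joint ranges: [-2.81, 2.81], [-0.39, 2.02], [-1.27, 1.25], [0.06, 2.57], [-1.19, 4.33], [0.19, 2], [-2.82, 2.82]. Speed limits (rad/s): [1.89, 1.89, 2.39, 2.39, 3.01, 3.01, 3.01].

### API

Orientations are given as a rotation vector (axis times angle).
In Python, from plant import status, viewer, r gives the robot as it stands.
- The arm moves only by the shell command python3 -m handwheel 'ROWS' [OPENING] [FORCE]. ROWS is a JSON object of lists of equal length, an entry for each row: "slide": the shift along the tool's x, y, z in m, a list of three; "turn": the turn about the tool's z in degrees. A call has exactly 5 rows; each row shifts and turns the commanded pose from where the row before left it, along the tool's axes as they then stand; what a row does not reach is not made up. A row lasts 1/8 s, in which the tool goes at most 62.5 mm and 10.7 degrees, less where a joint would pass 70% of its speed; a pose out of reach is approached as far as the arm can. A call with a gripper value outside its range is refused whole. OPENING is the finger opening in m, from 0 to 0.094, set as the call begins (- or left out, the last holds). The fingers move at their own pace and stop on an object; FORCE is the grip in N (left out, the last holds). Time passes only in rows, so rows that do not move let the fingers close, or fill a call up. It gives the time, the measured TCP pose, the force, the opening and the grip force at its end, in the units of the state.
- status.read_state(): the state, without advancing time (a new reading comes with each control period).
- viewer.snapshot(name): name is "scene" or "top" or "wrist"; returns (picture, depth): 480x640x3 uint8, blue, green, red; 480x640 float32, mm along the optical axis (not along the pixel's ray), 0 where there is no reading.
- viewer.camera_model(name): a dict with "K" (3x3 intrinsics, pixels), "extrinsics" (4x4, takes a point from camera to world coordinates). Camera axes: x right, y down, z forward; pixel columns grow to the right and rows downward; lengths in mm; the calibration is good to about 2 mm. A picture is of the moment at which its call begins: read the wrist's pose just before it. camera_model takes no time and is no camera call; for the wrist camera it gives the pose at the moment of the call.
- r.hand_in(): hands the job in; it is judged then, once.
The state is a dict: "time_s": time; "qpos": joint angles; "joint_velocities": joint speeds; "tau": joint torques, N m; "tcp_pos": TCP position; "ee_rot": TCP orientation; "ft_force": force on the tool from outside, world axes, zero at the start; "moment": the same for the moment, N m; "opening": opening from 0.0 (shut) to 1.0 (fully open); "grip_force": force on a finger pad.
Only numpy, scipy, OpenCV 4.12 (cv2) and the standard library are available. Lean on these libraries where they do the work, as an engineer would, in place of code of your own. Each camera call takes 0.05 s, during which the arm holds its last target. There are 200 camera calls.

### The job

The grey hold-down tongue over the card slide is latched onto its ball stud. Take the upright latch tab on the tongue's nose between the fingers, pull it sideways against its spring (to the left, looking from the hinge towards the nose) while the tongue is still down, then lift the tongue by the tab until its nose is at least 5 cm above where it lay, so that the card could be drawn from under it. Finish while still gripping the tab and holding the tongue steady in the air, and leave the loose parts around it where they are.

Things in the scene. Friction and masses are not known exactly. Their poses are not given: they have to be found in the camera images.
- mount: Fixture fixed to the shelf: dark steel plate 280 x 70 x 6 mm with a hinge clevis (64 mm high) at one end, a 28 mm ball stud (top at 46 mm) at the other, between them a 120 mm slotted rail (28 mm high) with a card slide. Origin on the shelf straight under the ball; x runs level from hinge to ball, y is the direction the latch is pulled, z up. The plate reaches from x = -240 to +40 mm.
- hinge (a point): Point on the tongue's hinge axis, in the fixture's middle plane: 200 mm behind the ball along the fixture's x, 52 mm above the shelf. The hinge axis is horizontal, along the fixture's y.
- tongue (a joint): Angle of the tongue about the hinge: 0 = level, latched on the ball; positive = nose raised; stop at 0.8 rad. It falls back by its own weight (0.3 to 0.65 kg, centre about 140 mm from the hinge) when not held. Raising the nose 50 mm takes 0.22 rad.
- nose (a point): Middle of the tongue's free end, 230 mm from the hinge, 52 mm above the shelf when down. The tongue is a grey steel bar 26 mm wide, 8 mm thick, ending in a 60 x 52 mm coupler head (centred on the ball, top at 56 mm) that caps the ball.
- latch (a joint): Travel of the latch across the tongue, m: 0 = at rest, bolt under the ball's shoulder, tongue locked; grows as pulled along the fixture's +y; clear of the ball beyond about 0.006; stop at 0.014. A spring draws it back with about 2 N at 0, 7 N at the stop. It rides on the tongue and may spring back once the tongue is up. A steel riser outside the head on the +y side joins bolt and slide plate.
- latch_tab: Plain steel tab upright on the latch's flat slide plate, on top of the coupler head: 24 mm (x, along the tongue) x 12 mm (y, pull direction) x 36 mm high (z). Origin at the centre of its foot, on the slide plate: 61.5 mm above the shelf when down, straight over the ball when at rest. Nothing else stands above the plate (x +-13 mm, y -12 to +35 mm). It moves and tilts with the tongue.
- earpiece_cap: Loose black bakelite earpiece cap, a shallow cup 58 mm across and 24 mm high, mouth up. Origin under its middle. To be left alone.
- fuse_block: Loose white ceramic fuse block 60 x 30 x 26 mm. Origin under its middle. To be left alone.
- test_clip: Loose brass test clip 55 x 12 x 13 mm. Origin under its middle. To be left alone.
- armature: Loose L-shaped nickel relay armature 45 x 18 x 22 mm. Origin under its middle. To be left alone.

How it is judged:
By the outcome, as a careful person would: the job done as asked, in the order asked, and still so for the second after the job is handed in, while the arm keeps its last pose, push and grip.
It also fails if it takes over 29 s, if anything falls off the work surface, if the arm or the gripper's body presses on something with over 40 N, if the wrist force passes 120 N, or if a joint passes its speed limit or range.

## Working session

There is one attempt and no reset: what is moved stays moved. The work goes in short steps, Python scripts to look and compute and a shell command to move; the robot and the scene stay as the last step left them, time stands still between calls to the robot, and variables do not carry over. Pictures are saved under pics/ and viewed, at most 10 in all, crops included, and the job is handed in when it is done.

```bash
mkdir -p pics; ls
python3 - <<'E'
from plant import status, viewer, r
import cv2,numpy as np
s=status.read_state();print({k:np.round(v,3).tolist() for k,v in s.items()})
for n in("scene","top"):
    p,d=viewer.snapshot(n);cv2.imwrite(f"pics/{n}0.png",p);np.save(f"{n}0.npy",d)
    m=viewer.camera_model(n);print(n,np.round(m["K"],1).tolist(),np.round(m["extrinsics"],3).tolist())
E
```

```text
pics
{'time_s': 0.0, 'qpos': [-1.24, 0.418, -0.01, 1.614, 0.005, 1.111, -0.053], 'joint_velocities': [0.001, -0.001, -0.001, -0.001, 0.0, 0.001, 0.0], 'tau': [0.001, -85.127, 0.639, -42.598, -0.049, 0.019, 0.0], 'tcp_pos': [226.956, 581.956, 204.861], 'ee_rot': [-0.581, -3.087, 0.002], 'ft_force': [-0.632, 0.361, 0.87], 'moment': [0.093, -0.011, 0.032], 'grip_force': 0.0, 'opening': 1.0}
scene [[452.1, 0.0, 318.7], [0.0, 452.1, 231.9], [0.0, 0.0, 1.0]] [[-0.483, 0.548, -0.683, 1006.98], [0.876, 0.316, -0.365, 266.381], [0.015, -0.774, -0.633, 471.654], [0.0, 0.0, 0.0, 1.0]]
top [[466.9, 0.0, 312.4], [0.0, 466.9, 234.0], [0.0, 0.0, 1.0]] [[0.021, -0.989, 0.144, 435.439], [-1.0, -0.02, 0.01, 25.123], [-0.007, -0.145, -0.989, 804.003], [0.0, 0.0, 0.0, 1.0]]
```

View pics/top0.png

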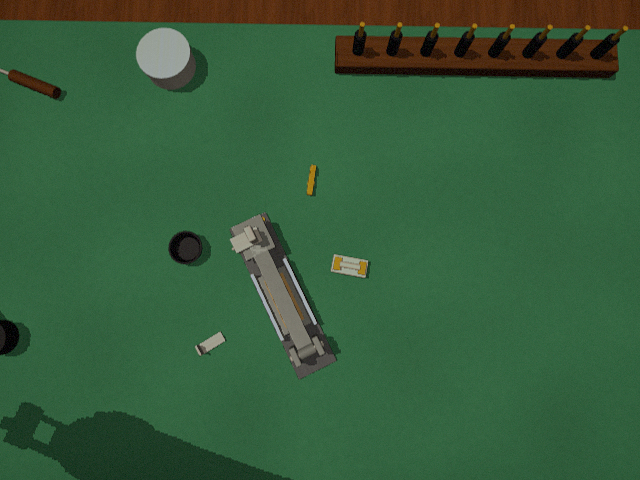

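View pics/scene0.png

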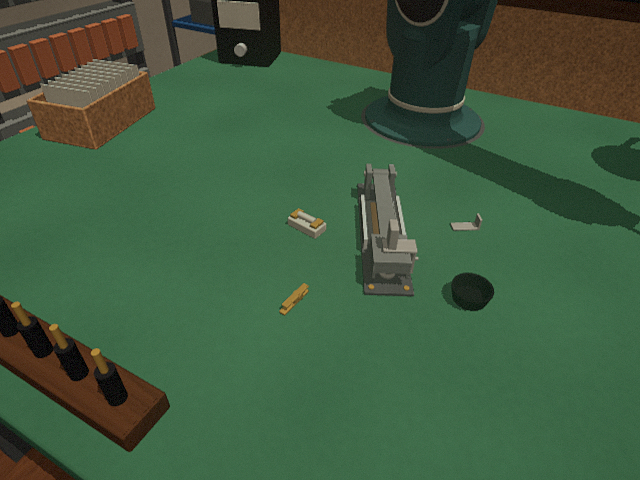

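The top view shows the fixture running from the hinge at about (310,350) to the head at about (253,240). The slide plate sticks out to the left (+y) of the head. I'll enlarge it to measure.

```bash
cat > h.py <<'E'
import numpy as np
from plant import viewer
def ray(n,u,v,z):
    m=viewer.camera_model(n);K=np.array(m["K"]);T=np.array(m["extrinsics"])
    d=T[:3,:3]@np.linalg.solve(K,[u,v,1]);o=T[:3,3];return o+d*(z-o[2])/d[2]
def cloud(n,D):
    m=viewer.camera_model(n);K=np.array(m["K"]);T=np.array(m["extrinsics"])
    v,u=np.mgrid[:480,:640];p=np.stack([(u-K[0,2])/K[0,0]*D,(v-K[1,2])/K[1,1]*D,D],-1)
    return p@T[:3,:3].T+T[:3,3]
E
python3 - <<'E'
import cv2,numpy as np
a=cv2.imread("pics/top0.png")[200:390,215:350];b=cv2.imread("pics/scene0.png")[155:305,345:425]
a=cv2.resize(a,None,fx=3,fy=3,interpolation=2)
b=cv2.resize(b,None,fx=3.8,fy=3.8,interpolation=2)
b=b[:570];a=a[:570];b=b[:len(a)]
cv2.imwrite("pics/crop.png",np.hstack([a,cv2.copyMakeBorder(b,0,570-len(b),0,0,0)]))
E
```

```text
(no output)
```

View pics/crop.png

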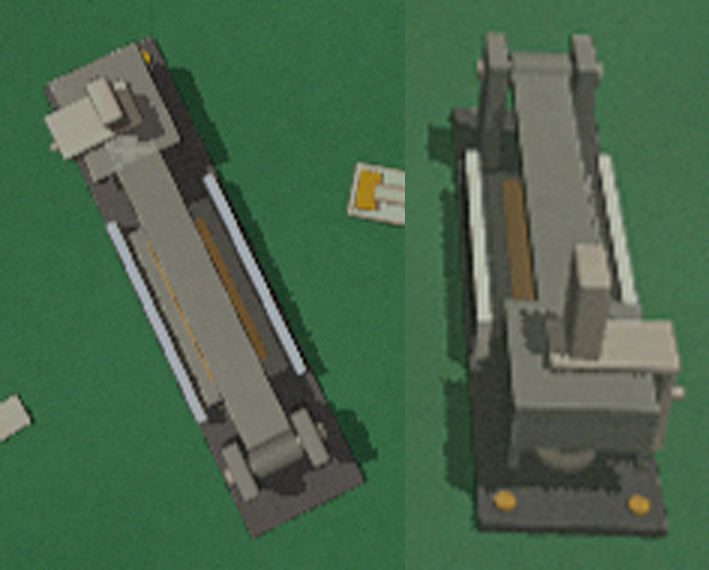

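Run:
```python
import numpy as np,cv2
from h import *
f=lambda x,y:(215+(x+.5)/3-.5,200+(y+.5)/3-.5)
h1,h2,b=[ray("top",*f(*p),6) for p in((252,535),(362,480),(150,38))]
print("plate",h1.round(1),h2.round(1),b.round(1),np.linalg.norm(h1-h2),np.linalg.norm(h2-b))
for n in("top","scene"):
    P=cloud(n,np.load(n+"0.npy"));
    q=P[(abs(P[...,0]-430)<250)&(abs(P[...,1]-140)<200)&(P[...,2]<150)]
    t=q[(q[:,2]>90)&(q[:,2]<103)];t=t[np.linalg.norm(t[:,:2]-np.median(t[:,:2],0),axis=1)<25]
    print(n,"tabtop",len(t),t.mean(0).round(1),cv2.minAreaRect(t[:,:2].astype(np.float32)))
    rail=q[(q[:,2]>49)&(q[:,2]<57)];r=cv2.minAreaRect(rail[:,:2].astype(np.float32));print("z50-57",len(rail),r)
    sp=q[(q[:,2]>58)&(q[:,2]<65)];print("58-65",len(sp),cv2.minAreaRect(sp[:,:2].astype(np.float32)))
    br=q[(q[:,2]>3)&(q[:,2]<110)&(np.linalg.norm(q[:,:2]-h1[:2],axis=1)<330)]
# tab top corners in top view
for p in((85,85),(107,78),(122,112),(103,124)): print(ray("top",*f(*p),97.5).round(1))
```

```text
plate [310.8  50.5   6. ] [341.6  -9.7   6. ] [588.2 116.8   6. ] 67.60019058263987 277.14763014804765
top tabtop 126 [538.  128.2  97.5] ((538.3543701171875, 128.59071350097656), (24.063980102539062, 11.924520492553711), 24.790327072143555)
z50-57 1871 ((457.8242492675781, 88.2522964477539), (241.01266479492188, 55.54050827026367), 27.59055519104004)
58-65 900 ((454.4823913574219, 89.37605285644531), (243.05322265625, 60.223167419433594), 28.169479370117188)
scene tabtop 145 [541.7 130.5  96.4] ((538.6221923828125, 129.50485229492188), (25.340503692626953, 11.78782844543457), 26.477203369140625)
z50-57 1315 ((455.96917724609375, 91.15408325195312), (243.91525268554688, 60.28010177612305), 27.475849151611328)
58-65 605 ((453.794677734375, 90.50077819824219), (245.2668914794922, 58.35321807861328), 28.27007484436035)
[545.6 138.6  97.5]
[549.4 127.5  97.5]
[532.  119.2  97.5]
[525.7 128.6  97.5]
```

Both views agree: the tab centre is at about (538.4, 128.8), its top at z 97.5, and the fixture yaw is about 27°. I'll move over the tab, then turn about −48.5° so the fingers close along the fixture's y.

```bash
cat > go.py <<'E'
import sys,numpy as np
from scipy.spatial.transform import Rotation as R
from plant import status
s=status.read_state();M=R.from_rotvec(s["ee_rot"]).as_matrix();p=np.array(s["tcp_pos"])
F=R.from_euler("z",27.1,degrees=True).as_matrix()
C=np.array([538.4,128.8,61.5])   # tab foot at rest
off=np.array([float(a) for a in sys.argv[1:4]]) if len(sys.argv)>3 else np.zeros(3)
print("t",s["time_s"],"tcp",p.round(1),"open",round(s["opening"]*94,1),"grip",s["grip_force"],"F fix",(F.T@s["ft_force"]).round(1))
print("fixture coords of tcp rel tab foot",(F.T@(p-C)).round(1),"slide to target, tool mm",(M.T@(C+F@off-p)).round(1))
y=F.T@M[:,1];print("tool y in fixture",y.round(3),"turn deg to tool",np.degrees(np.arctan2(y[0],y[1])).round(2), "tilt",M[:,2].round(3),"q",np.round(s["qpos"],2))
E
python3 -m handwheel '{"slide":[[-0.045,-0.031,0],[-0.045,-0.031,0],[-0.045,-0.031,0],[-0.045,-0.031,0],[-0.045,-0.031,0]],"turn":[0,0,0,0,0]}' 0.06 20
python3 -m handwheel '{"slide":[[-0.045,-0.031,0],[-0.045,-0.031,0],[-0.045,-0.031,0],[-0.045,-0.031,0],[-0.045,-0.031,0]],"turn":[0,0,0,0,0]}'
python3 -m handwheel '{"slide":[[0,0,0],[0,0,0],[0,0,0],[0,0,0],[0,0,0]],"turn":[-10,-10,-10,-10,-8]}'
python3 go.py 0 0 60
```

```text
time_s: 0.72
tcp_pos: [381.0, 354.5, 205.3]
ee_rot: [-0.581, -3.087, 0.0]
ft_force: [0.8, 0.8, -0.8]
opening: 0.641
grip_force: 0.0
time_s: 1.35
tcp_pos: [534.3, 128.4, 205.4]
ee_rot: [-0.58, -3.087, 0.0]
ft_force: [1.1, 0.7, 0.7]
opening: 0.641
grip_force: 0.0
time_s: 1.98
tcp_pos: [533.5, 129.9, 205.2]
ee_rot: [0.733, -3.054, 0.0]
ft_force: [0.2, -0.2, -0.9]
opening: 0.637
grip_force: 0.0
t 1.975 tcp [533.5 129.9 205.2] open 59.8 grip 0.0 F fix [ 0.1 -0.2 -0.9]
fixture coords of tcp rel tab foot [ -3.9   3.2 143.7] slide to target, tool mm [-3.9 -3.2 83.7]
tool y in fixture [0.002 1.    0.   ] turn deg to tool 0.11 tilt [-0.001 -0.    -1.   ] q [-0.41  0.28  0.14  1.81 -0.04  1.05  1.79]
```

```bash
python3 -m handwheel '{"slide":[[-0.004,-0.003,0.02],[0,0,0.02],[0,0,0.02],[0,0,0],[0,0,0]],"turn":[0,0,0,0,0]}' 0.05
python3 - <<'E'
import numpy as np,cv2
from h import *
m=viewer.camera_model("wrist");print(np.round(m["extrinsics"],2).tolist())
p,d=viewer.snapshot("wrist");cv2.imwrite("pics/w1.png",p);P=cloud("wrist",d)
C=np.array([538.4,128.8]);k=np.linalg.norm(P[...,:2]-C,axis=2)<25
t=P[k&(P[...,2]>94)&(P[...,2]<101)&(d>0)];print(len(t),t.mean(0) if len(t) else 0,cv2.minAreaRect(t[:,:2].astype(np.float32)) if len(t) else 0)
E
python3 go.py 0 0 5.5
```

```text
time_s: 2.6
tcp_pos: [538.9, 129.2, 146.1]
ee_rot: [-0.725, 3.056, -0.0]
ft_force: [-0.1, 0.5, 0.6]
opening: 0.532
grip_force: 0.0
[[-0.45, 0.86, 0.25, 467.67], [0.89, 0.43, 0.12, 91.53], [0.0, 0.28, -0.96, 324.71], [0.0, 0.0, 0.0, 1.0]]
823 [539.44231514 127.81293383  96.73600328] ((539.677734375, 127.94415283203125), (24.227005004882812, 11.679572105407715), 26.439359664916992)
t 2.65 tcp [539.  129.2 146.3] open 49.8 grip 0.0 F fix [ 0.4 -0.6 -0. ]
fixture coords of tcp rel tab foot [ 0.7  0.1 84.8] slide to target, tool mm [ 0.8 -0.1 79.3]
tool y in fixture [ 0.007  1.    -0.   ] turn deg to tool 0.4 tilt [ 0.001  0.    -1.   ] q [-0.4   0.36  0.13  1.85 -0.06  0.93  1.8 ]
```

View pics/w1.png

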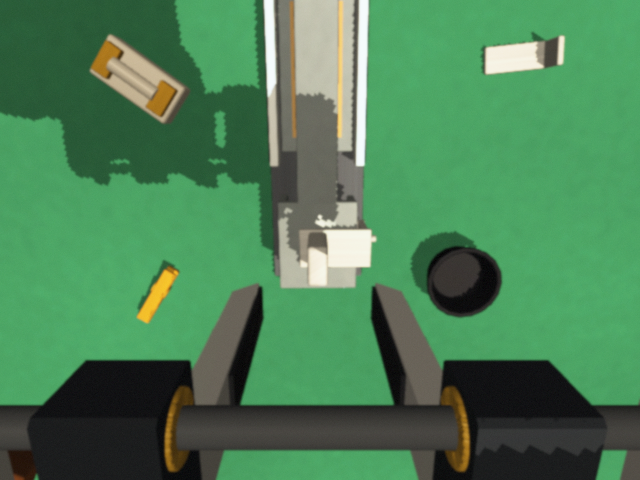

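The tab stands at about (318,260), midway between the fingers, and nothing is in their way. Next I descend and close.

```bash
python3 -m handwheel '{"slide":[[0,0,0.02],[0,0,0.02],[0,0,0.02],[0,0,0.013],[0,0,0.006]],"turn":[0,0,0,0,0]}'
python3 -m handwheel '{"slide":[[0,0,0],[0,0,0],[0,0,0],[0,0,0],[0,0,0]],"turn":[0,0,0,0,0]}' 0 40
python3 go.py 0 0 5.5
python3 -m handwheel '{"slide":[[0,0,0],[0,0,0],[0,0,0],[0,0,0],[0,0,0]],"turn":[0,0,0,0,0]}' 
python3 go.py 0 0 5.5
```

```text
time_s: 3.28
tcp_pos: [538.7, 129.1, 66.3]
ee_rot: [0.725, -3.057, 0.0]
ft_force: [0.5, 0.5, 0.6]
opening: 0.533
grip_force: 0.0
time_s: 3.9
tcp_pos: [538.6, 129.4, 66.7]
ee_rot: [-0.726, 3.056, 0.0]
ft_force: [-1.9, 1.9, 3.4]
opening: 0.125
grip_force: 40.0
t 3.9 tcp [538.6 129.4  66.7] open 11.7 grip 39.99546468257904 F fix [-0.8  2.6  3.4]
fixture coords of tcp rel tab foot [0.5 0.4 5.2] slide to target, tool mm [ 0.5 -0.4 -0.3]
tool y in fixture [0.007 1.    0.   ] turn deg to tool 0.38 tilt [ 0.  0. -1.] q [-0.39  0.47  0.12  1.91 -0.08  0.77  1.81]
time_s: 4.53
tcp_pos: [538.6, 129.4, 66.7]
ee_rot: [-0.726, 3.056, 0.0]
ft_force: [-2.1, 2.2, 5.9]
opening: 0.128
grip_force: 40.0
t 4.525 tcp [538.6 129.4  66.7] open 12.0 grip 39.996026158332825 F fix [-0.9  2.9  5.9]
fixture coords of tcp rel tab foot [0.5 0.4 5.2] slide to target, tool mm [ 0.5 -0.4 -0.3]
tool y in fixture [0.007 1.    0.   ] turn deg to tool 0.39 tilt [ 0.  0. -1.] q [-0.39  0.47  0.12  1.91 -0.08  0.77  1.81]
```

```bash
python3 -m handwheel '{"slide":[[0,0.002,0],[0,0.002,0],[0,0.002,0],[0,0.002,0],[0,0.0025,0]],"turn":[0,0,0,0,0]}'
python3 go.py 0 10.5 5.5
python3 -m handwheel '{"slide":[[0,0,0],[0,0,0],[0,0,0],[0,0,0],[0,0,0]],"turn":[0,0,0,0,0]}'
python3 go.py 0 10.5 5.5
```

```text
time_s: 5.15
tcp_pos: [534.4, 137.7, 66.7]
ee_rot: [-0.724, 3.056, -0.002]
ft_force: [0.8, -6.0, 5.2]
opening: 0.127
grip_force: 40.0
t 5.15 tcp [534.4 137.7  66.7] open 12.0 grip 39.99712944030762 F fix [-2.  -5.7  5.2]
fixture coords of tcp rel tab foot [0.5 9.8 5.2] slide to target, tool mm [ 0.5  0.7 -0.3]
tool y in fixture [ 0.008  1.    -0.001] turn deg to tool 0.44 tilt [ 0.001 -0.001 -1.   ] q [-0.4   0.47  0.12  1.91 -0.07  0.77  1.79]
time_s: 5.78
tcp_pos: [534.4, 137.6, 66.7]
ee_rot: [-0.724, 3.056, -0.002]
ft_force: [0.9, -4.9, 5.9]
opening: 0.125
grip_force: 40.0
t 5.775 tcp [534.4 137.6  66.7] open 11.8 grip 39.99718487262726 F fix [-1.4 -4.8  5.9]
fixture coords of tcp rel tab foot [0.5 9.6 5.2] slide to target, tool mm [ 0.5  0.9 -0.3]
tool y in fixture [ 0.008  1.    -0.001] turn deg to tool 0.45 tilt [ 0.001 -0.001 -1.   ] q [-0.4   0.47  0.12  1.91 -0.07  0.77  1.79]
```

The spring reads about 5 N at about 9 mm of travel, as expected, so the latch is clear. Next I lift along the hinge arc.

```bash
python3 -m handwheel '{"slide":[[0.0007,0,-0.004],[0.0008,0,-0.004],[0.0009,0,-0.004],[0.001,0,-0.004],[0.001,0,-0.004]],"turn":[0,0,0,0,0]}'
python3 go.py -4.4 10.5 25
```

```text
time_s: 6.4
tcp_pos: [530.4, 135.7, 86.3]
ee_rot: [-0.724, 3.056, -0.002]
ft_force: [5.0, -3.5, -6.9]
opening: 0.127
grip_force: 40.0
t 6.4 tcp [530.4 135.7  86.3] open 11.9 grip 39.994972944259644 F fix [ 2.8 -5.4 -6.9]
fixture coords of tcp rel tab foot [-4.   9.8 24.8] slide to target, tool mm [ 0.4  0.7 -0.2]
tool y in fixture [ 0.008  1.    -0.001] turn deg to tool 0.44 tilt [ 0.001 -0.001 -1.   ] q [-0.41  0.43  0.12  1.91 -0.07  0.8   1.79]
```

```bash
python3 -m handwheel '{"slide":[[0.0011,0,-0.004],[0.0012,0,-0.004],[0.0012,0,-0.0038],[0.0013,0,-0.0038],[0.0014,0,-0.0038]],"turn":[0,0,0,0,0]}'
python3 go.py -11 10.5 44
python3 -m handwheel '{"slide":[[0.0015,0,-0.0038],[0.0016,0,-0.0038],[0.0016,0,-0.0037],[0.0017,0,-0.0037],[0.0017,0,-0.0035]],"turn":[0,0,0,0,0]}'
python3 -m handwheel '{"slide":[[0,0,0],[0,0,0],[0,0,0],[0,0,0],[0,0,0]],"turn":[0,0,0,0,0]}'
python3 go.py -19 10.5 63
python3 - <<'E'
import cv2,numpy as np
from plant import viewer
from h import *
p,d=viewer.snapshot("scene");q,_=viewer.snapshot("top")
cv2.imwrite("pics/s2.png",np.hstack([cv2.resize(p[130:310,260:500],(480,360)),q[190:390:1,180:340].repeat(1,0)[:360] if 0 else cv2.resize(q[190:390,180:340],(288,360))]))
E
```

```text
time_s: 7.02
tcp_pos: [524.7, 132.9, 105.6]
ee_rot: [-0.724, 3.057, -0.002]
ft_force: [4.9, -4.8, -6.4]
opening: 0.125
grip_force: 40.0
t 7.025 tcp [524.7 132.9 105.6] open 11.8 grip 39.995675683021545 F fix [ 2.2 -6.5 -6.4]
fixture coords of tcp rel tab foot [-10.3   9.9  44.1] slide to target, tool mm [0.7 0.6 0.1]
tool y in fixture [ 0.008  1.    -0.001] turn deg to tool 0.44 tilt [ 0.001 -0.001 -1.   ] q [-0.41  0.39  0.13  1.92 -0.06  0.84  1.79]
time_s: 7.65
tcp_pos: [517.5, 129.3, 124.1]
ee_rot: [-0.724, 3.057, -0.002]
ft_force: [4.9, -3.7, -6.9]
opening: 0.124
grip_force: 40.0
time_s: 8.28
tcp_pos: [517.5, 129.3, 124.0]
ee_rot: [-0.724, 3.057, -0.002]
ft_force: [4.2, -3.4, -6.2]
opening: 0.124
grip_force: 40.0
t 8.275 tcp [517.5 129.3 124. ] open 11.7 grip 39.994601011276245 F fix [ 2.2 -4.9 -6.2]
fixture coords of tcp rel tab foot [-18.4  10.   62.5] slide to target, tool mm [ 0.6  0.5 -0.5]
tool y in fixture [ 0.008  1.    -0.001] turn deg to tool 0.44 tilt [ 0.001 -0.001 -1.   ] q [-0.41  0.35  0.13  1.92 -0.06  0.87  1.78]
```

View pics/s2.png

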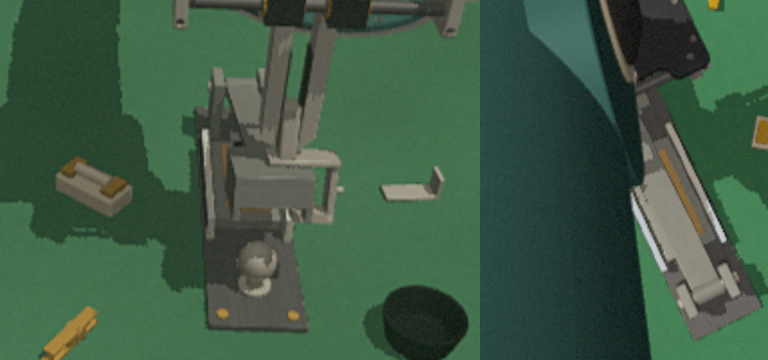

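The ball stud at about (258,262) in the crop is exposed, the head hangs from the gripped tab, and the loose parts are untouched. I'll measure the tongue angle before handing in.

```bash
python3 - <<'E'
import numpy as np
from h import *
from scipy.spatial.transform import Rotation as R
F=R.from_euler("z",27.1,degrees=True).as_matrix()
for n in("scene","top"):
    p,d=viewer.snapshot(n);P=(cloud(n,d)-[538.4,128.8,0])@F
    k=(d>0)&(abs(P[...,1])<9)&(P[...,0]>-175)&(P[...,0]<-50)&(P[...,2]>50)&(P[...,2]<115)
    q=P[k];a=np.polyfit(q[:,0],q[:,2],1);e=abs(q[:,2]-np.polyval(a,q[:,0]));q=q[e<3*np.median(e)];a=np.polyfit(q[:,0],q[:,2],1)
    th=np.arctan(a[0]);print(n,len(q),"theta",th,"nose rise",230*np.sin(th))
E
python3 go.py -19 10.5 63
```

```text
scene 217 theta 0.2894552071871437 nose rise 65.64893181339767
top 753 theta 0.2899195211600122 nose rise 65.75127433937239
t 8.475 tcp [517.5 129.3 124. ] open 11.5 grip 39.9946653842926 F fix [ 2.4 -5.6 -6.8]
fixture coords of tcp rel tab foot [-18.4   9.9  62.5] slide to target, tool mm [ 0.6  0.5 -0.5]
tool y in fixture [ 0.008  1.    -0.001] turn deg to tool 0.44 tilt [ 0.001 -0.001 -1.   ] q [-0.41  0.35  0.13  1.92 -0.06  0.87  1.78]
```

The nose is up by about 65 mm and held steady, with no slip.

```bash
python3 -c "
from plant import r
print(r.hand_in())"
```

```text
the job is handed in; nothing more can be done
None
```

I pulled the latch about 9 mm to the left while the tongue was down, lifted the nose about 65 mm by the tab, and handed in at about 8.5 s with the tab still gripped, the tongue steady and the loose parts untouched.

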